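# Index the vial carousel under the reading head and clamp it

## Robot

A 7-joint arm with a two-finger parallel gripper is mounted at the origin on a cart in front of the work surface, level with it; the furniture and walls round the work are solid. World frame = base frame: x ahead of the robot, y to its left, z up, the work surface at z = 0. Lengths are in mm, angles in rad, forces in N, time in s.
With the tool pointing down it reaches from about 425 to 950 mm from the base axis. Payload 4.7 kg.
Tool frame: the origin (TCP) lies midway between the tips of the shut fingers; the grasp point (between the pads) lies 19 mm behind it (bot.grip_point_offset is the distance from the TCP to the grasp point, in mm); x points along the fingers, y is the direction in which the jaws open and shut, and the axes are right-handed (so a half turn about x gives the same grasp; the last joint's range is limited). The gripper opens to 87 mm and grips with 3 to 60 N. Pads are 19 mm wide; open, the fingers measure 117 mm over their backs; the gripper's body (75 mm by 190 mm) begins 51 mm behind the grasp point.
Start: joints at [1.126, 0.469, -0.049, 1.532, 0.024, 1.141, -0.082], TCP at [272.695, -617.484, 222.573] pointing down, gripper open.
Joint ranges: [-2.59, 2.59], [-0.33, 1.99], [-1.39, 1.29], [0.1, 2.45], [-1.04, 4.18], [0.21, 1.99], [-2.66, 2.66]. Speed limits (rad/s): [2.57, 2.57, 3.14, 3.14, 3.14, 3.14, 3.14].

## Interface

Orientations are given as [roll, pitch, yaw] about the fixed x, y, z axes, in that order (R = Rz(yaw) Ry(pitch) Rx(roll)).
In Python, from rig import bot gives the robot as it stands. The module is installed in compiled form; this text tells all that it offers.
- The arm moves only by the tool apply_moves, never from a script. Its argument "increments" is a list of rows, each a list of 3 entries, a list of its own where there are three numbers: the turn, a rotation vector about the tool's x, y, z in degrees, then the shift along the tool's x, y, z in mm, then the closure in counts, from 0 (fully open) to 255 (shut). In form: [[[rx, ry, rz], [dx, dy, dz], fingers], ...]. A call has 1 to 5 rows; each row is the pose to reach, as a shift and turn from the pose commanded when the call began, along the tool's axes at that moment; what a row does not reach only later rows make up. A row lasts 1/12 s, in which the tool goes at most 41.7 mm and 7.16 degrees, less where a joint would pass 70% of its speed; a pose out of reach is approached as far as the arm can. A call with a gripper value outside its range is refused whole. The fingers move at their own pace and stop on an object; "squeeze" is the grip in N (left out, the last holds). Time passes only in rows, so rows that repeat a pose let the fingers close. It gives the time, the measured TCP pose, the force and the opening at its end, in the units of the state.
- bot.read_state(): the state, without advancing time (a new reading comes with each control period).
- bot.grab_frame(name): name is "side" or "top"; returns the picture (420x560x3 uint8, red, green, blue); there is no depth.
- bot.camera_model(name): a dict with "K" (3x3 intrinsics, pixels), "rvec" (rotation vector, rad) and "tvec" (3), from world to camera coordinates, as OpenCV has them. Camera axes: x right, y down, z forward; pixel columns grow to the right and rows downward; lengths in mm; the calibration is good to about 2 mm. A picture is of the moment at which its call begins. camera_model takes no time and is no camera call.
- bot.hand_in(): hands the job in, once; it reports no verdict.
The state is a dict: "time_s": time; "q": joint angles; "joint_velocities": joint speeds; "effort": joint torques, N m; "eef_pos": TCP position; "tool_rot": TCP orientation; "wrist_force": force on the tool from outside, world axes, zero at the start; "ft_torque": the same for the moment, N m; "grip_width": finger opening in mm.
Only numpy, scipy, OpenCV 4.12 (cv2) and the standard library are available. Lean on these libraries where they do the work, as an engineer would, in place of code of your own. Each camera call takes 0.05 s, during which the arm holds its last target.

## Task

Push the handwheel round by its upright knob, counting whole turns (one turn moves the carousel one place, the same way round as the wheel), until the capped vial stands under the reading head and the knob is back in line with the index finger. Only then swing the clamp lever its quarter turn until it lies along the front edge, fully against its locked stop. Take the short way round, keep the vial upright in its socket, and leave everything else on the table where it is.

Things in the scene. Friction and masses are not known exactly. Their poses are not given: they have to be found in the camera images.
- indexer: the geared indexing unit, fixed to the table: an aluminium base plate 290 x 390 x 12 mm carrying a vial carousel, a handwheel and a clamp lever. Origin on the table surface; its x axis points from the unit's front (robot side) to its back, y to the left, z up. Plate spans x -115..+175, y -190..+200 mm in this frame (a tongue to x +220 carries the head post). It may stand turned by -0.2 to 0.3 rad
- carousel_axis (a point): point on the carousel's vertical axis, on the top of its white disc (radius 106 mm, 68 mm above the table). Twelve sockets stand on the disc, 30 degrees apart on a circle of radius 85 mm, each 22 mm high with a 24 mm bore. At the start the sockets lie at whole multiples of 30 degrees from the direction of read_point. A fixed white reading head hangs over read_point from a post behind the carousel (underside 145 mm, top 200 mm above the table)
- read_point (a point): fixed point straight under the reading head, on the socket circle 85 mm behind carousel_axis (+x of the indexer), 97 mm above the table: the centre of the vial comes here when it stands under the head
- vial_center (a point): centre (half-way up) of the one capped glass vial, 22 mm diameter, 54 mm tall, standing loose in a carousel socket, its foot 70 mm above the table; it starts two or three places (60 or 90 degrees) to the left or the right of read_point. Three other sockets hold aluminium blanks of the same diameter, only 32 mm high; the rest are empty
- wheel_axis (a point): centre of the top face of the handwheel, a level aluminium disc of radius 58 mm turning about a vertical axis; top face 78 mm above the table
- knob (a point): centre of the handwheel's upright black knob: cylinder of diameter 18 mm, 40 mm high, standing on the wheel's top face (78 to 118 mm above the table), 45 mm from wheel_axis. It does not spin on its own, and nothing stands near it at its height. Stiffness: about 2 to 4 N at the knob turn the wheel; it stays where it is left
- index_mark (a point): fixed point where the knob's centre is when the knob stands in front of the wheel axis (-x of the indexer), in line with the steel index finger that stands just outside the wheel's rim (up to 76 mm above the table); the knob starts here, and is here after every whole turn
- wheel (a joint): turning angle of the handwheel in rad, 0 at the start, positive counter-clockwise seen from above; counts on over many turns
- carousel (a joint): turning angle of the carousel in rad, 0 at the start, positive counter-clockwise seen from above: always 1/12 of the wheel angle, in the same sense, so a full turn of the wheel moves the carousel one place (30 degrees)
- lever_pivot (a point): pivot (vertical axis) of the quarter-turn clamp lever, 90 mm above the table, near the middle of the unit's front edge
- lever_tip (a point): centre of the black ball (18 mm diameter) at the end of the clamp lever, 60 mm from lever_pivot; the lever is a level round steel bar of 12 mm diameter, centre 91 mm above the table, with at least 60 mm of free height under it clear of its post (13 mm radius, on a foot of 20 mm radius)
- lever (a joint): clamp lever angle in rad: 0 = open stop, the lever sticks out of the unit's front (-x of the indexer); 1.571 = locked stop, the lever lies along the front edge pointing right (-y of the indexer). Grows counter-clockwise seen from above. Starts at 0 to 0.25. About 1.5 to 2.5 N at the ball move it; it stays where it is left
- timer: white kitchen-type timer 62 x 62 x 20 mm lying on the back left of the base plate, a bystander; origin under its centre
- dish: dark petri dish, 64 mm diameter, 14 mm high, lying on the back of the base plate, a bystander; origin under its centre
- beaker: small beaker 60 mm high, a bystander on the left of the table; origin under its centre
- tape_roll: roll of tape lying flat at the front left of the table, 96 mm across, a bystander; origin under its centre
- marker: marker pen 135 mm long lying at the right of the table, a bystander; origin under its centre

How it is judged (in metres and radians):
On the way:
1. the vial stands under the reading head (within 7 mm) with the knob back at the index finger (within 20 mm), the wheel at rest and the clamp lever still open (horizontal distance between vial_center and read_point below 0.007 m and distance between knob and index_mark below 0.02 m and velocity of joint wheel between -0.15 and 0.15 rad/s and value of joint lever below 0.6 rad), for 0.2 s.
At the end, for the whole second after the job is handed in: the vial upright (within 0.15 rad) and under the reading head within 7 mm sideways, the knob within 20 mm of its place at the index finger, the clamp lever within 0.12 rad of its locked stop (horizontal distance between vial_center and read_point below 0.007 m and distance between knob and index_mark below 0.02 m and value of joint lever above 1.45 rad and angle between vial_center's own z axis and vertical below 0.15 rad); the robot touches nothing.
It fails at once if the clamp lever is thrown (past 1.2 rad) while the vial is not under the reading head (more than 12 mm off) (value of joint lever above 1.2 rad and horizontal distance between vial_center and read_point above 0.012 m).
It fails at once if the vial is tipped by more than 0.5 rad (angle between vial_center's own z axis and vertical above 0.5 rad).
It fails at once if a bystander (timer, dish, beaker, tape roll, marker) is moved by more than 25 mm (distance of any of timer, dish, beaker, tape_roll, marker from where it was at the start of the episode above 0.025 m).
It fails at once if the carousel is taken the long way round (more than 105 degrees) (value of joint carousel above 1.83 rad or value of joint carousel below -1.83 rad).
It also fails if it takes over 64 s, if anything falls off the work surface, if the arm or the gripper's body presses on something with over 40 N, if the wrist force passes 120 N, or if a joint passes its speed limit or range.

## Working session

There is one attempt and no reset: what is moved stays moved. The work goes in short steps, Python scripts to look and compute and a tool call to move; the robot and the scene stay as the last step left them, time stands still between calls to the robot, and variables do not carry over. Pictures are saved under pics/ and viewed, and the job is handed in when it is done.

Besides the shell and the picture viewer there is one more tool, called after "Call:" as name(argument=value, ...) on one line, values as JSON. apply_moves: Moves the arm, as the interface text tells. Its arguments: {"type":"object","properties":{"increments":{"type":"array"},"squeeze":{"type":"number"}},"required":["increments"]}

```bash
mkdir -p pics
python3 - <<'E'
from rig import bot
import cv2
for n in("side","top"):
    f=bot.grab_frame(n); cv2.imwrite(f"pics/{n}0.png",cv2.cvtColor(f,cv2.COLOR_RGB2BGR))
    m=bot.camera_model(n); print(n,m)
print(bot.read_state())
E
```

```text
side {'K': array([[510.66228036,   0.        , 287.5827985 ],
       [  0.        , 510.66228036, 214.76677863],
       [  0.        ,   0.        ,   1.        ]]), 'rvec': array([ 2.26336146, -0.28207306,  0.14281931]), 'tvec': array([-541.22479257,  154.7551446 , 1832.77105431])}
top {'K': array([[394.98092324,   0.        , 281.73638457],
       [  0.        , 394.98092324, 217.48871986],
       [  0.        ,   0.        ,   1.        ]]), 'rvec': array([ 2.14296038, -2.14964436,  0.20303623]), 'tvec': array([  -6.61903515,  544.3321188 , 1084.16574058])}
{'time_s': 0.1, 'q': array([ 1.12613207,  0.46940843, -0.04861363,  1.53358602,  0.024087  ,
        1.14101144, -0.08231243]), 'joint_velocities': array([ 5.25859986e-04, -2.47765871e-03,  3.16981823e-05, -3.52396736e-03,
        6.98117130e-05,  7.67319809e-04, -1.06770696e-03]), 'effort': array([ 1.57631643e-03, -5.09171534e+01, -8.07003770e-02, -2.36830348e+01,
       -6.14104117e-02,  3.44489166e-02,  3.43099816e-05]), 'eef_pos': array([ 272.42776312, -616.97957641,  221.56742688]), 'tool_rot': array([-1.54661757,  1.56896806,  2.01076742]), 'wrist_force': array([ 0.3290252 ,  0.44828695, -0.06978091]), 'ft_torque': array([ 0.0406799 ,  0.01739677, -0.01298331]), 'grip_width': 87.16667435133435}
```

View pics/side0.png

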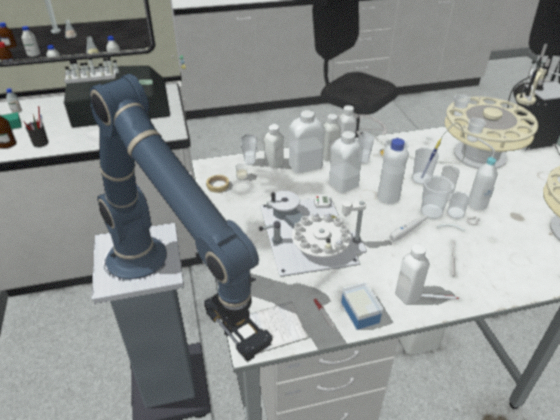

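View pics/top0.png

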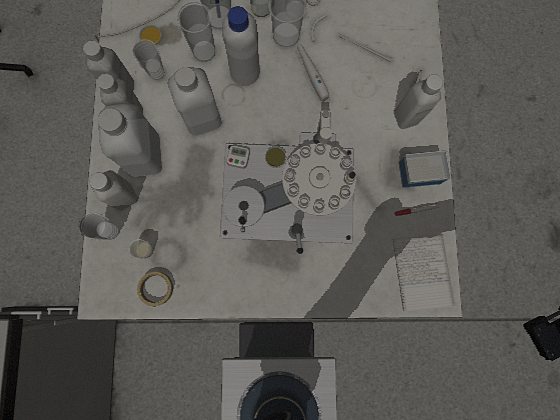

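Run:
```python
import cv2
a=cv2.imread("pics/top0.png")[120:265,205:375]; cv2.imwrite("pics/topz.png",cv2.resize(a,None,fx=4.5,fy=4.1,interpolation=cv2.INTER_CUBIC))
a=cv2.imread("pics/side0.png")[180:280,250:375]; cv2.imwrite("pics/sidez.png",cv2.resize(a,None,fx=6,fy=6,interpolation=cv2.INTER_CUBIC))
```

```text
(no output)
```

View pics/topz.png

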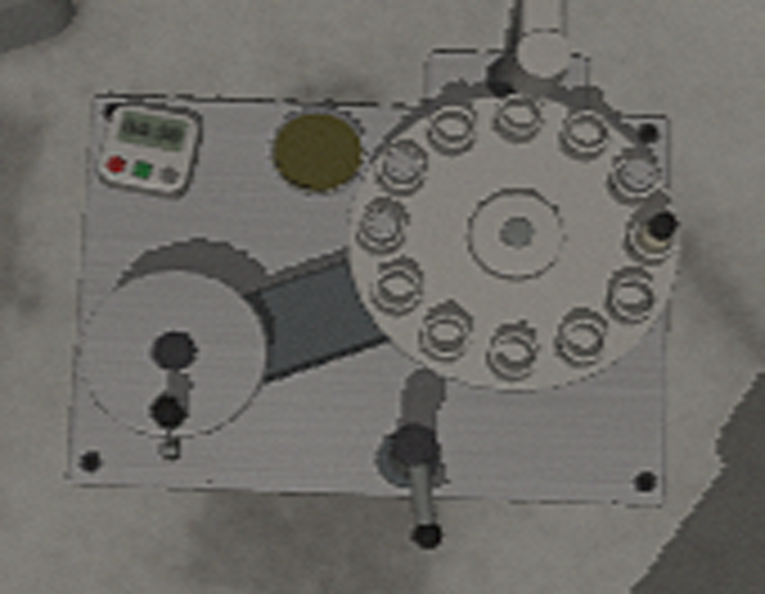

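View pics/sidez.png

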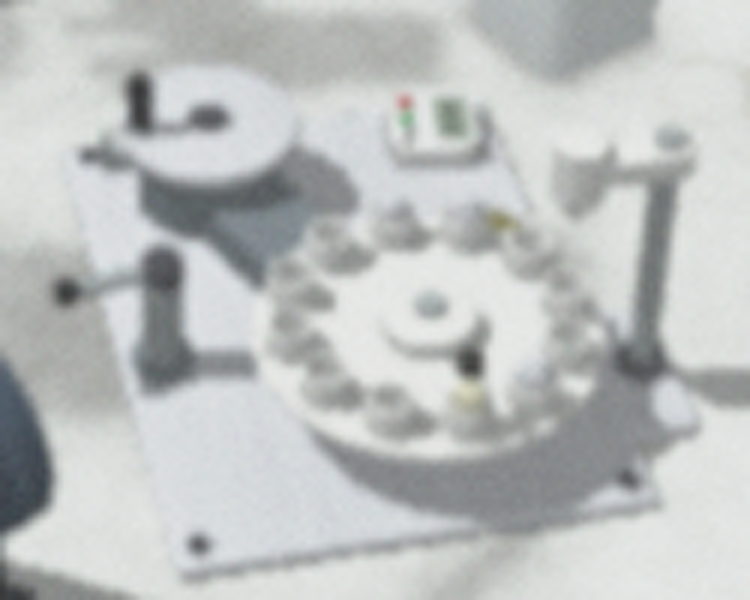

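```bash
cat > h.py <<'E'
from rig import bot
import cv2, numpy as np
def ray(cam,uv,z):
    m=bot.camera_model(cam);R=cv2.Rodrigues(m["rvec"])[0];t=m["tvec"]
    C=-R.T@t; d=R.T@np.linalg.inv(m["K"])@np.array([uv[0],uv[1],1.])
    return C+d*(z-C[2])/d[2]
def proj(cam,P):
    m=bot.camera_model(cam); return cv2.projectPoints(np.array(P,float).reshape(-1,3),m["rvec"],m["tvec"],m["K"],None)[0].reshape(-1,2)
def fit(cam,name):
    img=cv2.imread(name); return img
E
python3 - <<'E'
from h import *
z=lambda x,y:(205+(x+.5)/4.5-.5,120+(y+.5)/4.1-.5)
pts=dict(cTL=(95,95,12),cTR=(667,118,12),cBR=(661,505,12),cBL=(70,485,12),hub=(174,350,84),knobtop=(168,411,118),tip=(427,536,95),pivot=(416,443,105),vialcap=(662,226,124),axis=(517,233,76),s0=(518,115,90),sOpp=(513,354,90),head=(545,52,200),finger=(170,450,76),wheelL=(80,350,78),wheelR=(268,350,78),wheelT=(174,270,78),wheelB=(174,438,78))
W={k:ray("top",z(x,y),h) for k,(x,y,h) in pts.items()}
for k,v in W.items(): print(k,v.round(1),np.round(z(*pts[k][:2]),1))
m=bot.camera_model("top");R=cv2.Rodrigues(m["rvec"])[0];print(-R.T@m["tvec"])
a=W
print([np.degrees(np.arctan2(*(-(a[p]-a[q]))[[0,1]]*[1,1])) for p,q in (("cTR","cTL"),("cBR","cBL"))])
# side checks
for n,(x,y),h in (("knobtop",(138,80),118),("tip",(67,290),91),("vialcap",(470,355),124),("headtop",(582,140),200)):
    print(n,ray("side",(250+(x+.5)/6-.5,180+(y+.5)/6-.5),h).round(1))
# ellipse fits
img=cv2.imread("pics/top0.png");g=cv2.cvtColor(img,cv2.COLOR_BGR2GRAY)
n,l,s,c=cv2.connectedComponentsWithStats((g<50).astype(np.uint8))
for i in range(1,n):
    x,y,w,h,A=s[i]
    if A>8 and 205<x<375 and 120<y<265: print(s[i],c[i].round(1),ray("top",c[i],118).round(1))
E
```

```text
cTL [779.3 159.4  12. ] [225.7 142.8]
cTR [ 762.8 -226.8   12. ] [352.8 148.4]
cBR [ 474.5 -212.9   12. ] [351.5 242.8]
cBL [489.8 170.3  12. ] [220.2 237.9]
hub [573.   98.9  84. ] [243.3 205. ]
knobtop [525.9  99.5 118. ] [241.9 219.9]
tip [446.1 -54.5  95. ] [299.5 250.4]
pivot [506.5 -48.  105. ] [297.1 227.7]
vialcap [ 648.7 -197.2  124. ] [351.7 174.7]
axis [ 657.  -115.2   76. ] [319.5 176.5]
s0 [ 737.2 -115.9   90. ] [319.7 147.7]
sOpp [ 569.  -109.3   90. ] [318.6 206. ]
head [ 739.5 -118.3  200. ] [325.7 132.3]
finger [506.  101.2  76. ] [242.4 229.4]
wheelL [574.2 157.3  78. ] [222.4 205. ]
wheelR [574.2  41.3  78. ] [264.2 205. ]
wheelT [630. 100.  78.] [243.3 185.5]
wheelB [513.9  98.7  78. ] [243.3 226.5]
[ 359.14869253   18.93534134 1158.62430914]
[np.float64(2.444842065760977), np.float64(2.2798450336909517)]
knobtop [526.1 105.1 118. ]
tip [446.4 -48.8  91. ]
vialcap [ 649.6 -193.6  124. ]
headtop [ 738.5 -112.8  200. ]
[313 134   6  10  27] [315.3 139.5] [ 750.9 -100.7  118. ]
[347 150   4   5  13] [348.6 152.1] [ 714.9 -192.   118. ]
[349 172   7   6  31] [351.7 174.6] [ 650.7 -198.5  118. ]
[259 191   7  13  28] [263.  195.8] [591.6  43.7 118. ]
[239 201  10   9  61] [243.5 205. ] [566.1  95.8 118. ]
[264 202  27  11  38] [276.9 207. ] [560.7   6.2 118. ]
[239 216   8   9  42] [242.1 220.1] [525.3  99.1 118. ]
[292 224  11  12  84] [297.  228.4] [502.7 -47.  118. ]
[223 231   4   4  12] [224.8 232.4] [492.3 144.5 118. ]
[347 235   3   5  12] [347.9 237.2] [ 478.9 -182.4  118. ]
[297 248   6   6  30] [299.7 250.2] [444.6 -53.4 118. ]
```

```bash
cat >> h.py <<'E'
from scipy.spatial.transform import Rotation as Ro
def st():
    s=bot.read_state(); R=Ro.from_euler("xyz",s["tool_rot"]).as_matrix(); return s,R
E
python3 - <<'E'
from h import *
s,R=st(); print(R.round(3))
for T in ((541,135,222),):
    print((R.T@(np.array(T)-s["eef_pos"])).round(1))
E
```

```text
[[-0.001  0.404 -0.915]
 [ 0.002 -0.915 -0.404]
 [-1.    -0.002  0.   ]]
[   0.6 -579.4 -549.4]
```

Call:
apply_moves(increments=[[[5,0,0],[0,-20,-19],255],[[10,0,0],[0,-49,-46],255],[[15,0,0],[0,-78,-74],255],[[20,0,0],[0,-107,-101],255],[[23.8,0,0],[0,-136,-129],255]], squeeze=20)

```text
time_s: 0.52
eef_pos: [335.7, -439.0, 222.0]
tool_rot: [-0.879, 1.57, 2.258]
wrist_force: [0.2, -0.5, 0.6]
grip_width: 61.2
```

Call:
apply_moves(increments=[[[0,0,0],[0,-37,-14],255],[[0,0,0],[0,-74,-28],255],[[0,0,0],[0,-111,-42],255],[[0,0,0],[0,-148,-56],255],[[0,0,0],[0,-185,-70],255]])

```text
time_s: 0.93
eef_pos: [405.7, -253.9, 222.4]
tool_rot: [0.3, 1.571, -2.841]
wrist_force: [1.6, -0.1, 0.5]
grip_width: 28.1
```

Call:
apply_moves(increments=[[[0,0,0],[0,-37,-14],255],[[0,0,0],[0,-74,-28],255],[[0,0,0],[0,-111,-42],255],[[0,0,0],[0,-148,-56],255],[[0,0,0],[0,-185,-70],255]])

```text
time_s: 1.35
eef_pos: [475.6, -69.1, 222.5]
tool_rot: [0.947, 1.57, -2.194]
wrist_force: [2.0, 0.1, -0.4]
grip_width: 1.7
```

Call:
apply_moves(increments=[[[0,0,0],[0,-37,-14],255],[[0,0,0],[0,-74,-28],255],[[0,0,0],[0,-111,-42],255],[[0,0,0],[0,-148,-56],255],[[0,0,0],[0,-185,-68],255]])

```text
time_s: 1.77
eef_pos: [543.9, 115.8, 222.3]
tool_rot: [0.877, 1.57, -2.264]
wrist_force: [1.0, -0.9, 0.1]
grip_width: 0.7
```

Run:
```python
from h import *
s,R=st(); print(s["eef_pos"],R.round(3),s["q"].round(2),s["grip_width"],s["wrist_force"])
print((R.T@(np.array((541,138,92))-s["eef_pos"])).round(1))
for n in("side","top"):
    f=bot.grab_frame(n); cv2.imwrite(f"pics/{n}1.png",cv2.cvtColor(f,cv2.COLOR_RGB2BGR))
a=cv2.imread("pics/top1.png")[120:270,190:380];b=cv2.imread("pics/side1.png")[130:280,220:410]
cv2.imwrite("pics/both1.png",np.hstack([cv2.resize(x,(400,316)) for x in (a,b)]))
```

```text
[543.88565478 115.79671788 222.25863321] [[-0.  0. -1.]
 [-0. -1. -0.]
 [-1.  0.  0.]] [ 0.04  0.31 -0.41  1.8   0.14  1.06 -1.99] 0.742796854908003 [ 1.01356534 -0.94830752  0.09217645]
[130.3 -22.2   2.9]
```

View pics/both1.png

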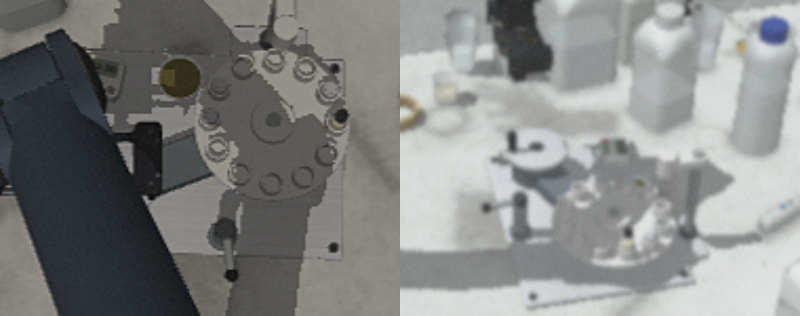

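Call:
apply_moves(increments=[[[0,0,0],[20,-22,3],255],[[0,0,0],[60,-22,3],255],[[0,0,0],[100,-22,3],255],[[0,0,0],[130,-22,3],255],[[0,0,0],[130,-22,3],255]])

```text
time_s: 2.28
eef_pos: [535.5, 133.8, 86.4]
tool_rot: [0.293, 1.557, -2.848]
wrist_force: [-1.7, -1.1, -1.3]
grip_width: 0.4
```

```bash
cat > look.py <<'E'
import sys
from h import *
k=sys.argv[1]
s,R=st(); print(s["time_s"],s["eef_pos"].round(1),s["wrist_force"].round(1),R.round(3).tolist())
for n in sys.argv[2:] or ("side",):
    f=cv2.cvtColor(bot.grab_frame(n),cv2.COLOR_RGB2BGR); cv2.imwrite(f"pics/{n}{k}.png",f)
    a=f[160:280,240:380] if n=="side" else f[120:270,200:380]
    cv2.imwrite(f"pics/{n}{k}z.png",cv2.resize(a,None,fx=4,fy=4,interpolation=cv2.INTER_CUBIC))
E
python3 look.py 2 side top
```

```text
2.2833 [535.5 133.8  86.4] [-1.7 -1.1 -1.3] [[-0.013, 0.001, -1.0], [-0.004, -1.0, -0.0], [-1.0, 0.004, 0.013]]
```

View pics/side2z.png

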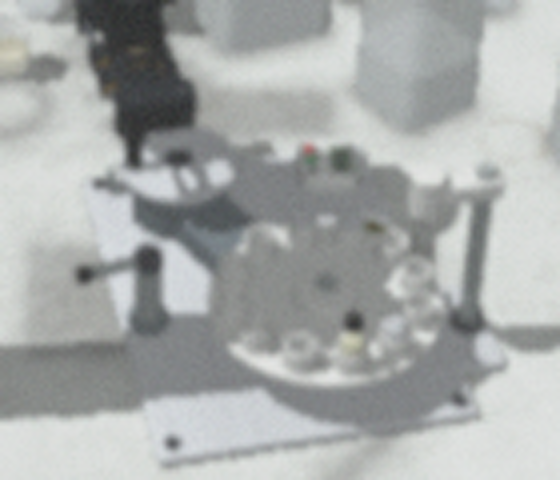

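Call:
apply_moves(increments=[[[0,0,0],[0,0,0],255],[[0,0,0],[0,0,0],255]])

```text
time_s: 2.55
eef_pos: [542.3, 136.6, 95.0]
tool_rot: [-2.904, 1.566, 0.238]
wrist_force: [-0.4, -0.3, 1.0]
grip_width: 0.0
```

```bash
python3 look.py 3 side
```

```text
2.55 [542.3 136.6  95. ] [-0.4 -0.3  1. ] [[0.005, 0.0, -1.0], [0.001, -1.0, -0.0], [-1.0, -0.001, -0.005]]
```

View pics/side3z.png

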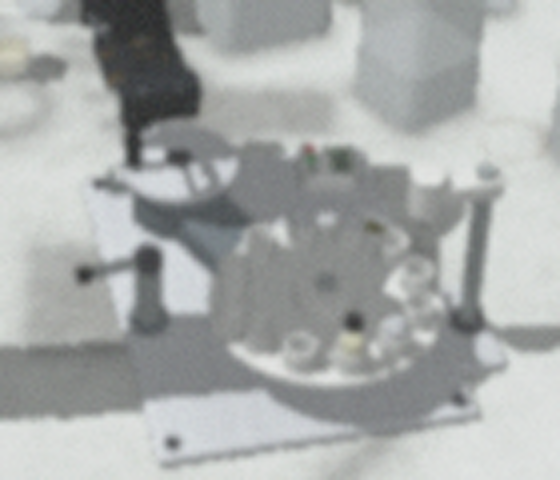

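Call:
apply_moves(increments=[[[0,0,0],[0,5,0],255],[[0,0,0],[0,10,5],255],[[0,0,0],[0,16,8],255],[[0,0,0],[0,23,11],255],[[0,0,0],[0,30,13],255]])

```text
time_s: 3.02
eef_pos: [528.3, 106.5, 93.3]
tool_rot: [-2.618, 1.567, 0.524]
wrist_force: [3.4, 3.8, 0.6]
grip_width: 0.7
```

```bash
python3 look.py 4 side
```

```text
3.0167 [528.3 106.5  93.3] [3.4 3.8 0.6] [[0.003, 0.001, -1.0], [0.002, -1.0, -0.001], [-1.0, -0.002, -0.003]]
```

View pics/side4z.png

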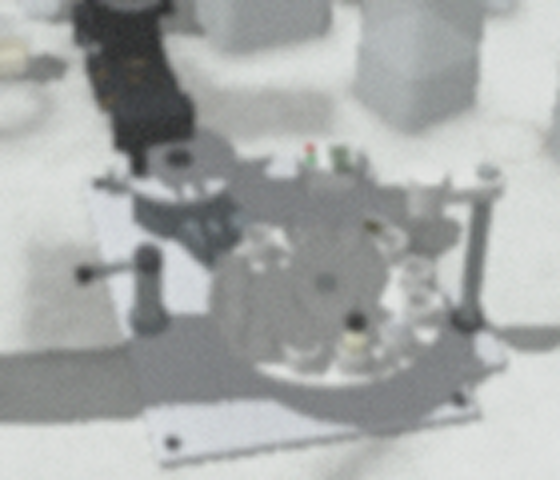

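Call:
apply_moves(increments=[[[0,0,0],[0,14,0],255],[[0,0,0],[0,27,-4],255],[[0,0,0],[0,39,-13],255],[[0,0,0],[0,47,-24],255],[[0,0,0],[0,51.5,-37.5],255]])

```text
time_s: 3.48
eef_pos: [565.1, 69.4, 93.9]
tool_rot: [-1.724, 1.551, 1.425]
wrist_force: [-8.4, 34.9, 4.9]
grip_width: 0.5
```

Call:
apply_moves(increments=[[[0,0,0],[0,0,-14],255],[[0,0,0],[0,-4,-27],255],[[0,0,0],[0,-13,-39],255],[[0,0,0],[0,-24,-47],255],[[0,0,0],[0,-37.5,-51.5],255]])

```text
time_s: 3.9
eef_pos: [597.4, 94.2, 91.3]
tool_rot: [0.157, 1.527, -2.979]
wrist_force: [-50.4, -6.1, 39.7]
grip_width: 0.1
```

```bash
python3 look.py 5 side
```

```text
3.9 [597.4  94.2  91.3] [-50.4  -6.1  39.7] [[-0.043, 0.005, -0.999], [-0.007, -1.0, -0.005], [-0.999, 0.007, 0.043]]
```

View pics/side5z.png

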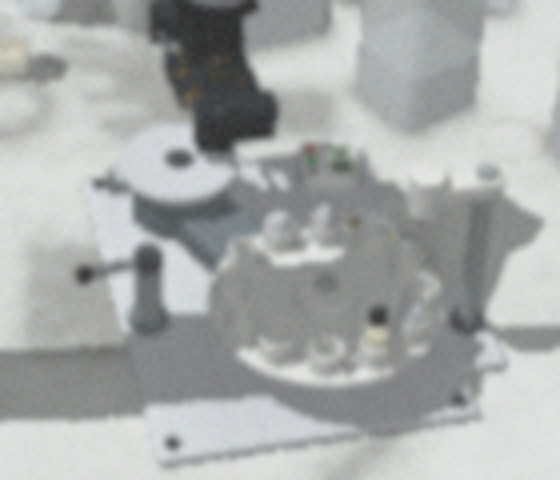

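Run:
```python
from h import *
ax=np.array([657,-115])
for n in (3,4,5):
    g=cv2.imread(f"pics/side{n}.png"); hsv=cv2.cvtColor(g,cv2.COLOR_BGR2HSV)
    m=(g.max(2)<75).astype(np.uint8); m[:232]=0;m[244:]=0;m[:,:320]=0;m[:,345:]=0
    k,l,s,c=cv2.connectedComponentsWithStats(m)
    for i in range(1,k):
        p=ray("side",c[i],119); d=p[:2]-ax; print(n,s[i],c[i].round(1),p.round(1),np.degrees(np.arctan2(d[1],d[0])),np.hypot(*d))
s,R=st();print(s["q"].round(2),s["effort"].round(1),s["ft_torque"])
g=cv2.imread("pics/side5.png")[130:220,230:350];cv2.imwrite("pics/s5zz.png",cv2.resize(g,None,fx=6.5,fy=6.5,interpolation=cv2.INTER_CUBIC))
```

```text
3 [327 240   3   2   5] [328.2 240.4] [ 649.9 -196.6  119. ] -94.96585641339507 81.90026664184535
4 [328 239   2   3   5] [328.6 240.2] [ 651.5 -196.   119. ] -93.85749490537685 81.15860708219424
5 [333 238   3   2   5] [334.2 238.6] [ 672.6 -193.   119. ] -78.68665862054866 79.5264842091624
[ 0.04  0.54 -0.36  1.78  0.23  0.9  -1.99] [  5.5 -36.6   3.6 -33.4   3.5 -11.1  -0.3] [-0.07247676  8.76672368  0.20941174]
```

View pics/s5zz.png

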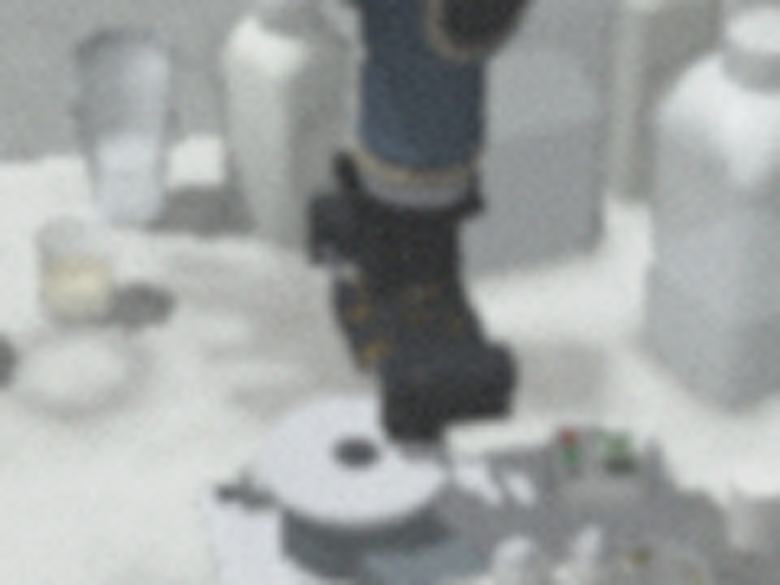

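Call:
apply_moves(increments=[[[0,0,0],[0,0,15],255],[[0,0,0],[0,0,28],255],[[0,0,0],[0,12,28],255],[[0,0,0],[0,24,26],255],[[0,0,0],[0,24,12],255]])

```text
time_s: 4.37
eef_pos: [603.5, 62.4, 92.1]
tool_rot: [0.994, 1.566, -2.151]
wrist_force: [0.4, -0.4, 0.4]
grip_width: 0.2
```

Call:
apply_moves(increments=[[[0,0,0],[0,0,-10],255],[[0,0,0],[0,0,-10],255],[[0,0,0],[0,0,-10],255]])

```text
time_s: 4.62
eef_pos: [615.3, 67.3, 92.2]
tool_rot: [-0.073, 1.571, 3.067]
wrist_force: [-1.5, 0.1, -0.6]
grip_width: 0.2
```

```bash
python3 look.py 6 side top
```

```text
4.6167 [615.3  67.3  92.2] [-1.5  0.1 -0.6] [[-0.0, -0.001, -1.0], [0.0, -1.0, 0.001], [-1.0, -0.0, 0.0]]
```

View pics/side6z.png

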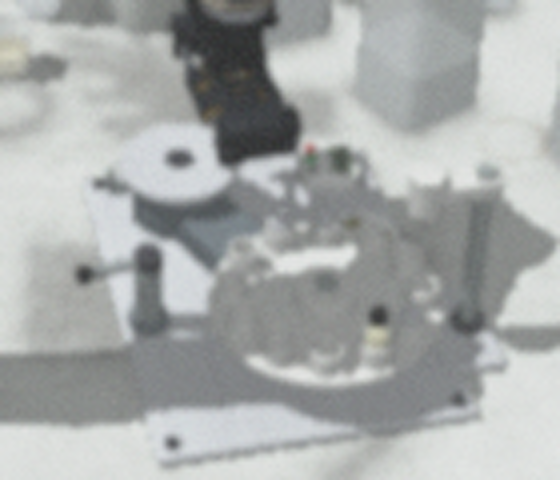

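View pics/top6z.png

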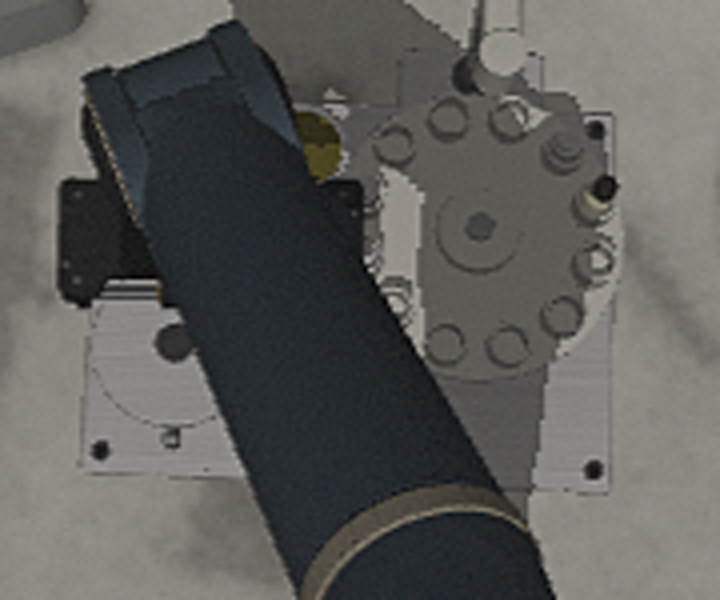

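```bash
cat > path.py <<'E'
from h import *
C=np.array([572.5,100.]); HX,HY,RK,RC=9.5,15.,9.,45.
def rel(t):  # t deg direction of travel -> knob minus finger
    k=round(t/90); d=t-90*k   # nearest axis
    k%=4; B=25.
    ax=np.radians(90*k); a=np.array([np.cos(ax),np.sin(ax)]); l=np.array([-a[1],a[0]])
    H,W=(HX,HY) if k%2==0 else (HY,HX)
    if abs(d)<=B: return a*(H+RK)+l*W*d/B
    s=np.sign(d); n=(abs(d)-B)/(45-B)*45
    return a*H+l*s*W+RK*(a*np.cos(np.radians(n))+s*l*np.sin(np.radians(n)))
def F(th):
    r=np.radians(th); return C+RC*np.array([np.cos(r),np.sin(r)])-rel((th+90)%360)
if __name__=="__main__":
    th=np.arange(0,361,.25);P=np.array([F(x) for x in th])
    L=np.r_[0,np.cumsum(np.hypot(*np.diff(P,axis=0).T))];print("len",L[-1],F(7),F(0))
    N=30; q=np.interp(np.arange(0,N+1)/N*L[-1],L,th)
    for i in range(0,N,5):
        p0=F(q[i]); print(i//5,"start th",q[i].round(),p0.round(1),[[float(v) for v in (-(F(q[i+j])-p0)[::-1]).round(0)] for j in range(1,6)],"th end",q[i+5].round())
E
python3 path.py
```

```text
len 322.79305576035904 [619.82457682  81.48412045] [617.5  76. ]
0 start th 0.0 [617.5  76. ] [[-10.0, -4.0], [-21.0, -5.0], [-31.0, -4.0], [-41.0, 1.0], [-50.0, 7.0]] th end 65.0
1 start th 65.0 [610.3 125.5] [[-8.0, 7.0], [-16.0, 15.0], [-22.0, 23.0], [-28.0, 32.0], [-30.0, 43.0]] th end 121.0
2 start th 121.0 [567.6 155.7] [[2.0, 10.0], [7.0, 20.0], [14.0, 28.0], [23.0, 35.0], [32.0, 40.0]] th end 180.0
3 start th 180.0 [527.4 123.7] [[10.0, 4.0], [21.0, 5.0], [31.0, 4.0], [41.0, -1.0], [49.0, -8.0]] th end 245.0
4 start th 245.0 [535.   74.2] [[8.0, -7.0], [16.0, -15.0], [22.0, -23.0], [28.0, -33.0], [30.0, -43.0]] th end 301.0
5 start th 301.0 [577.7  44.4] [[-2.0, -10.0], [-7.0, -20.0], [-15.0, -28.0], [-23.0, -35.0], [-32.0, -40.0]] th end 361.0
```

Call:
apply_moves(increments=[[[0,0,0],[0,-14,-6],255],[[0,0,0],[0,-26,-8],255],[[0,0,0],[0,-38,-7],255],[[0,0,0],[0,-49,-2],255],[[0,0,0],[0,-58,4],255]])

```text
time_s: 5.13
eef_pos: [610.6, 127.1, 92.4]
tool_rot: [1.974, 1.569, -1.165]
wrist_force: [2.0, -3.1, -0.6]
grip_width: 0.7
```

Call:
apply_moves(increments=[[[0,0,0],[0,-8,7],255],[[0,0,0],[0,-16,15],255],[[0,0,0],[0,-22,23],255],[[0,0,0],[0,-28,32],255],[[0,0,0],[0,-30,43],255]])

```text
time_s: 5.55
eef_pos: [567.2, 158.7, 93.1]
tool_rot: [-2.159, 1.567, 0.984]
wrist_force: [1.9, 2.0, -0.0]
grip_width: 0.3
```

```bash
python3 look.py 7 side
```

```text
5.55 [567.2 158.7  93.1] [ 1.9  2.  -0. ] [[0.002, 0.002, -1.0], [0.003, -1.0, -0.002], [-1.0, -0.003, -0.002]]
```

View pics/side7z.png

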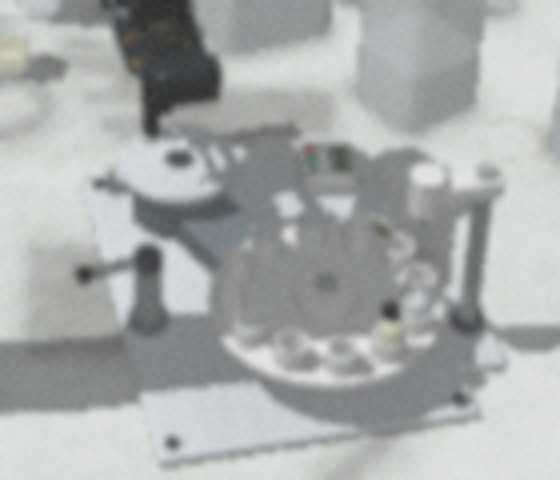

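Call:
apply_moves(increments=[[[0,0,0],[0,3,10],255],[[0,0,0],[0,8,20],255],[[0,0,0],[0,15,28],255],[[0,0,0],[0,24,35],255],[[0,0,0],[0,33,40],255]])

```text
time_s: 6.02
eef_pos: [526.6, 122.7, 92.8]
tool_rot: [-1.88, 1.57, 1.263]
wrist_force: [1.6, 2.4, 1.1]
grip_width: 0.4
```

Call:
apply_moves(increments=[[[0,0,0],[0,10,4],255],[[0,0,0],[0,21,5],255],[[0,0,0],[0,31,4],255],[[0,0,0],[0,41,-1],255],[[0,0,0],[0,49,-8],255]])

```text
time_s: 6.43
eef_pos: [535.4, 73.7, 92.7]
tool_rot: [-1.325, 1.569, 1.816]
wrist_force: [-0.1, 5.9, 0.6]
grip_width: 0.7
```

Call:
apply_moves(increments=[[[0,0,0],[0,8,-7],255],[[0,0,0],[0,16,-15],255],[[0,0,0],[0,22,-23],255],[[0,0,0],[0,28,-33],255],[[0,0,0],[0,30,-43],255]])

```text
time_s: 6.85
eef_pos: [578.0, 41.3, 91.7]
tool_rot: [0.654, 1.567, -2.489]
wrist_force: [-1.7, -0.8, -0.2]
grip_width: 0.7
```

```bash
python3 look.py 8 side
```

```text
6.85 [578.   41.3  91.7] [-1.7 -0.8 -0.2] [[-0.003, -0.001, -1.0], [-0.003, -1.0, 0.001], [-1.0, 0.003, 0.003]]
```

View pics/side8z.png

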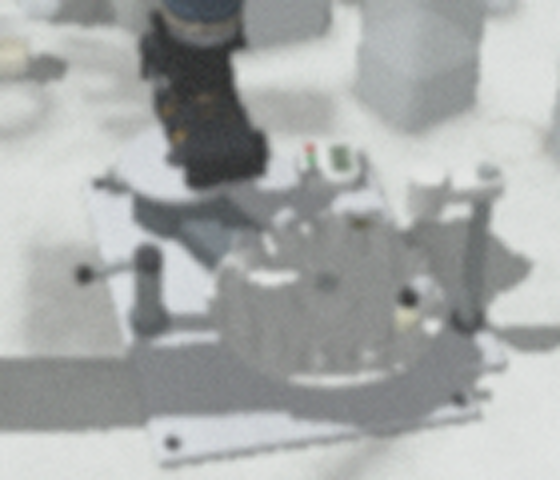

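Call:
apply_moves(increments=[[[0,0,0],[0,-3,-10],255],[[0,0,0],[0,-9,-20],255],[[0,0,0],[0,-17,-28],255],[[0,0,0],[0,-25,-35],255],[[0,0,0],[0,-34,-40],255]])

```text
time_s: 7.32
eef_pos: [619.4, 79.2, 92.5]
tool_rot: [2.121, 1.571, -1.02]
wrist_force: [-1.8, -3.1, 0.9]
grip_width: 0.3
```

Call:
apply_moves(increments=[[[0,0,0],[0,-10,-4],255],[[0,0,0],[0,-21,-5],255],[[0,0,0],[0,-31,-4],255],[[0,0,0],[0,-41,1],255],[[0,0,0],[0,-50,7],255]])

```text
time_s: 7.73
eef_pos: [612.5, 130.1, 93.1]
tool_rot: [-2.733, 1.567, 0.41]
wrist_force: [2.2, -2.0, -0.4]
grip_width: 0.5
```

Call:
apply_moves(increments=[[[0,0,0],[0,-8,7],255],[[0,0,0],[0,-16,15],255],[[0,0,0],[0,-22,23],255],[[0,0,0],[0,-28,32],255],[[0,0,0],[0,-30,43],255]])

```text
time_s: 8.15
eef_pos: [567.8, 160.8, 93.0]
tool_rot: [-1.996, 1.568, 1.147]
wrist_force: [0.9, 1.5, 0.7]
grip_width: 0.6
```

Call:
apply_moves(increments=[[[0,0,0],[0,2,10],255],[[0,0,0],[0,7,20],255],[[0,0,0],[0,14,28],255],[[0,0,0],[0,23,35],255],[[0,0,0],[0,32,40],255]])

```text
time_s: 8.57
eef_pos: [524.2, 129.9, 92.6]
tool_rot: [-0.706, 1.565, 2.44]
wrist_force: [-4.1, 7.1, 2.5]
grip_width: 0.5
```

```bash
python3 look.py 9 side
```

```text
8.5667 [524.2 129.9  92.6] [-4.1  7.1  2.5] [[-0.005, 0.004, -1.0], [0.004, -1.0, -0.004], [-1.0, -0.004, 0.005]]
```

View pics/side9z.png

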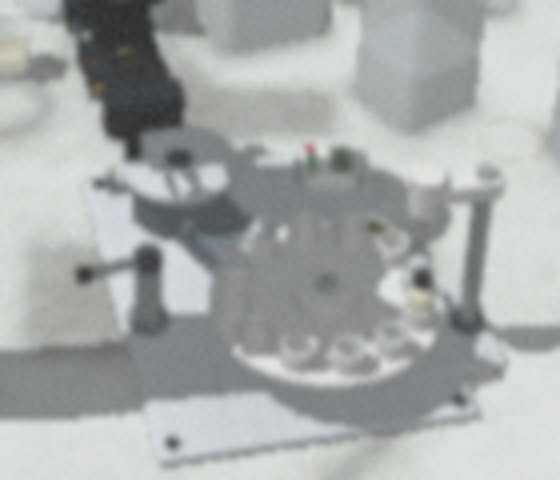

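Call:
apply_moves(increments=[[[0,0,0],[0,11,3],255],[[0,0,0],[0,23,4],255],[[0,0,0],[0,33,3],255],[[0,0,0],[0,43,-2],255],[[0,0,0],[0,52,-9],255]])

```text
time_s: 9.03
eef_pos: [537.5, 74.9, 92.7]
tool_rot: [-1.807, 1.569, 1.336]
wrist_force: [1.0, 8.4, -0.8]
grip_width: 0.1
```

Call:
apply_moves(increments=[[[0,0,0],[0,8,-7],255],[[0,0,0],[0,16,-15],255],[[0,0,0],[0,22,-23],255],[[0,0,0],[0,28,-33],255],[[0,0,0],[0,30,-43],255]])

```text
time_s: 9.45
eef_pos: [580.2, 41.3, 91.8]
tool_rot: [0.702, 1.567, -2.441]
wrist_force: [-2.1, -2.1, 0.7]
grip_width: 0.7
```

Call:
apply_moves(increments=[[[0,0,0],[0,-2,-10],255],[[0,0,0],[0,-7,-20],255],[[0,0,0],[0,-15,-28],255],[[0,0,0],[0,-23,-35],255],[[0,0,0],[0,-32,-40],255]])

```text
time_s: 9.87
eef_pos: [621.5, 76.7, 92.4]
tool_rot: [1.633, 1.57, -1.508]
wrist_force: [-2.2, -2.1, 0.0]
grip_width: 0.6
```

```bash
python3 look.py 10 side
```

```text
9.8667 [621.5  76.7  92.4] [-2.2 -2.1  0. ] [[0.0, 0.0, -1.0], [-0.0, -1.0, -0.0], [-1.0, 0.0, -0.0]]
```

View pics/side10z.png

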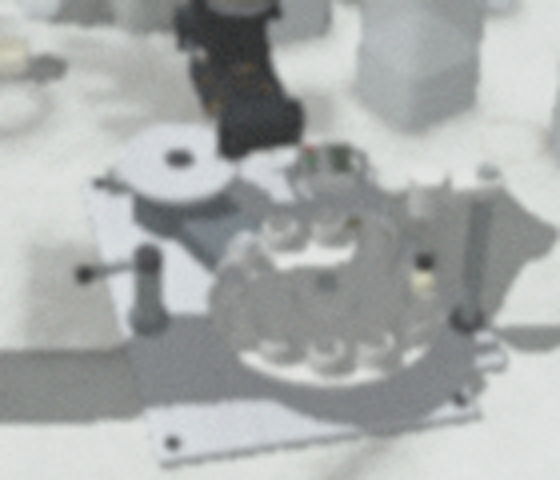

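Call:
apply_moves(increments=[[[0,0,0],[0,-10,-3],255],[[0,0,0],[0,-21,-4],255],[[0,0,0],[0,-31,-2],255],[[0,0,0],[0,-41,3],255],[[0,0,0],[0,-49,9],255]])

```text
time_s: 10.33
eef_pos: [612.0, 126.9, 92.9]
tool_rot: [-2.757, 1.568, 0.386]
wrist_force: [0.7, -3.3, -0.3]
grip_width: 0.5
```

Call:
apply_moves(increments=[[[0,0,0],[0,-8,7],255],[[0,0,0],[0,-16,15],255],[[0,0,0],[0,-22,23],255],[[0,0,0],[0,-28,32],255],[[0,0,0],[0,-30,43],255]])

```text
time_s: 10.75
eef_pos: [568.2, 157.5, 93.1]
tool_rot: [-2.236, 1.567, 0.907]
wrist_force: [2.2, 1.4, 0.8]
grip_width: 0.5
```

```bash
python3 look.py 11 side top
```

```text
10.75 [568.2 157.5  93.1] [2.2 1.4 0.8] [[0.002, 0.001, -1.0], [0.003, -1.0, -0.001], [-1.0, -0.003, -0.002]]
```

View pics/side11z.png

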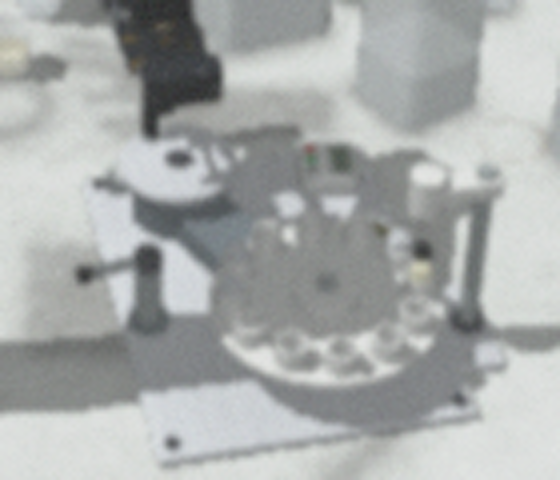

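View pics/top11z.png

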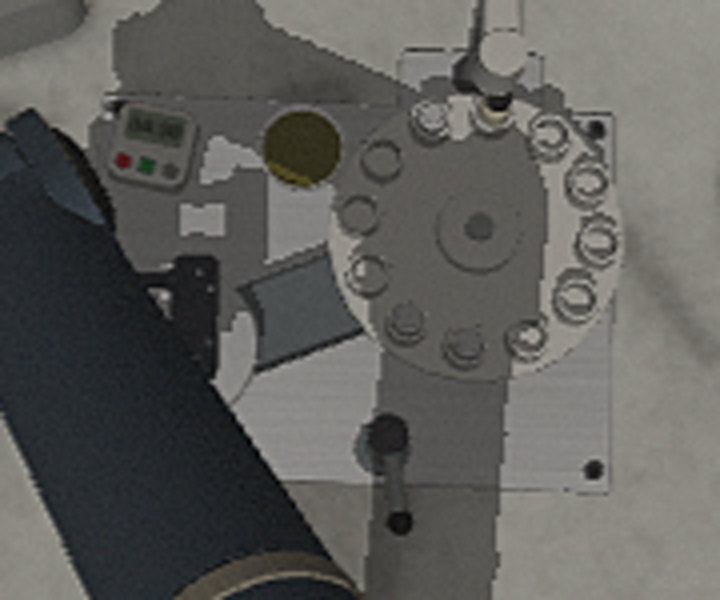

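Call:
apply_moves(increments=[[[0,0,0],[0,2,10],255],[[0,0,0],[0,7,20],255],[[0,0,0],[0,13,27],255],[[0,0,0],[0,19,33],255],[[0,0,0],[0,24,36],255]])

```text
time_s: 11.27
eef_pos: [531.5, 130.5, 92.6]
tool_rot: [0.028, 1.57, -3.113]
wrist_force: [0.6, 2.0, 1.2]
grip_width: 0.6
```

Call:
apply_moves(increments=[[[0,0,0],[0,1,1],255],[[0,0,0],[0,1,1],255],[[0,0,0],[0,1,1],255]])

```text
time_s: 11.52
eef_pos: [531.2, 129.1, 92.2]
tool_rot: [0.793, 1.569, -2.349]
wrist_force: [-0.1, -0.6, -0.5]
grip_width: 0.2
```

```bash
python3 look.py 12 side top
```

```text
11.5167 [531.2 129.1  92.2] [-0.1 -0.6 -0.5] [[-0.001, -0.0, -1.0], [-0.001, -1.0, 0.0], [-1.0, 0.001, 0.001]]
```

View pics/side12z.png

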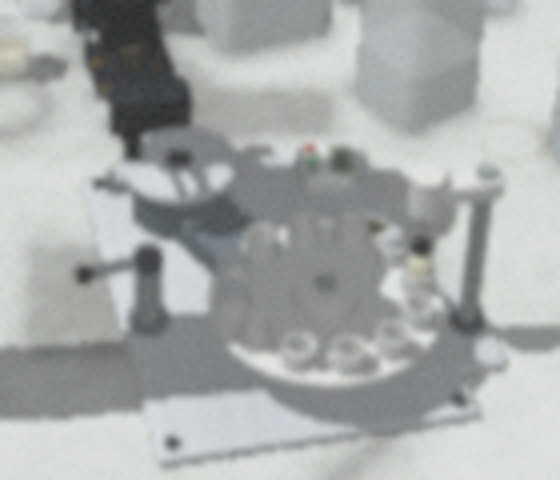

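View pics/top12z.png

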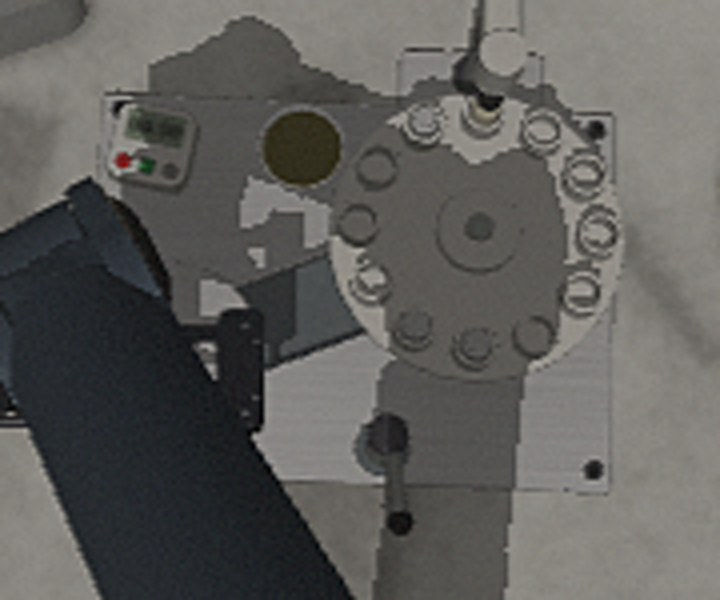

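Call:
apply_moves(increments=[[[0,0,0],[0,-6,-2],255],[[0,0,0],[-20,-12,-2],255],[[0,0,0],[-50,-12,-2],255],[[0,0,0],[-80,-12,-2],255],[[0,0,0],[-100,-12,-2],255]])

```text
time_s: 12.03
eef_pos: [534.5, 143.2, 195.0]
tool_rot: [-2.837, 1.568, 0.306]
wrist_force: [0.2, -0.0, 1.6]
grip_width: 0.3
```

```bash
python3 look.py 13 side
python3 - <<'E'
from h import *
g=cv2.imread("pics/side13.png")[170:220,255:315];h=cv2.imread("pics/side0.png")[170:220,255:315]
cv2.imwrite("pics/cmp13.png",np.hstack([cv2.resize(x,None,fx=6.5,fy=6.5,interpolation=cv2.INTER_CUBIC) for x in (h,g)]))
E
```

```text
12.0333 [534.5 143.2 195. ] [ 0.2 -0.   1.6] [[0.003, 0.001, -1.0], [0.001, -1.0, -0.001], [-1.0, -0.001, -0.003]]
```

View pics/cmp13.png

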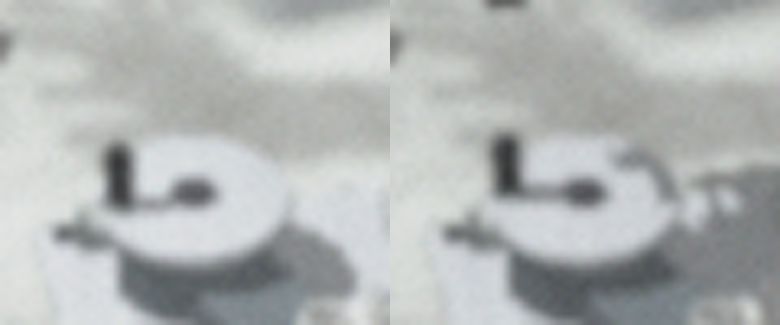

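Run:
```python
from h import *
for n in (0,13):
    g=cv2.imread(f"pics/side{n}.png").max(2)
    m=(g<95).astype(np.uint8); x=np.zeros_like(m); x[188:203,268:278]=m[188:203,268:278]
    k,l,s,c=cv2.connectedComponentsWithStats(x)
    i=1+s[1:,4].argmax(); print(s[i],c[i],ray("side",c[i],98).round(1))
```

```text
[272 193   3   8  22] [272.90909091 196.77272727] [527.6 106.5  98. ]
[271 192   4   7  18] [272.5        195.11111111] [528.4 116.8  98. ]
```

Call:
apply_moves(increments=[[[0,0,0],[35,-3,2],255],[[0,0,0],[70,-3,3],255],[[0,0,0],[100,-3,3],255],[[0,0,0],[100,-3,3],255],[[0,0,0],[100,3,3],255]])

```text
time_s: 12.5
eef_pos: [529.6, 140.4, 91.5]
tool_rot: [-0.071, 1.568, 3.073]
wrist_force: [0.0, 0.6, 0.7]
grip_width: 0.3
```

Call:
apply_moves(increments=[[[0,0,0],[0,5,0],255],[[0,0,0],[0,10,1],255],[[0,0,0],[0,14,1],255],[[0,0,0],[0,18,1],255],[[0,0,0],[0,18,1],255]])

```text
time_s: 12.92
eef_pos: [529.8, 121.0, 93.7]
tool_rot: [-2.837, 1.569, 0.304]
wrist_force: [-0.9, 1.6, 2.3]
grip_width: 0.8
```

Call:
apply_moves(increments=[[[0,0,0],[0,0,0],255],[[0,0,0],[0,0,0],255]])

```text
time_s: 13.08
eef_pos: [530.2, 121.1, 93.2]
tool_rot: [-3.092, 1.569, 0.05]
wrist_force: [-0.3, 2.0, 2.0]
grip_width: 0.5
```

Back off, lift, and look.

Call:
apply_moves(increments=[[[0,0,0],[0,-8,0],255],[[0,0,0],[-25,-14,0],255],[[0,0,0],[-60,-14,0],255],[[0,0,0],[-95,-14,0],255],[[0,0,0],[-105,-14,0],255]])

```text
time_s: 13.5
eef_pos: [532.4, 136.5, 202.6]
tool_rot: [-2.952, 1.562, 0.19]
wrist_force: [0.9, 0.7, -0.1]
grip_width: 0.9
```

```bash
python3 look.py 14 side top
python3 - <<'E'
from h import *
for n in (0,14):
    g=cv2.imread(f"pics/side{n}.png").max(2)
    m=(g<95).astype(np.uint8); x=np.zeros_like(m); x[188:203,268:278]=m[188:203,268:278]
    k,l,s,c=cv2.connectedComponentsWithStats(x)
    i=1+s[1:,4].argmax(); print(s[i],c[i],ray("side",c[i],98).round(1))
E
```

```text
13.5 [532.4 136.5 202.6] [ 0.9  0.7 -0.1] [[0.009, 0.001, -1.0], [0.002, -1.0, -0.001], [-1.0, -0.002, -0.009]]
[272 193   3   8  22] [272.90909091 196.77272727] [527.6 106.5  98. ]
[272 193   3   8  23] [272.95652174 196.65217391] [527.9 107.1  98. ]
```

View pics/side14z.png

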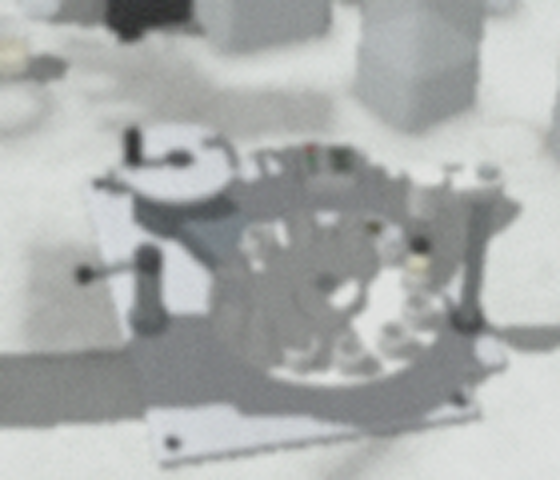

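View pics/top14z.png

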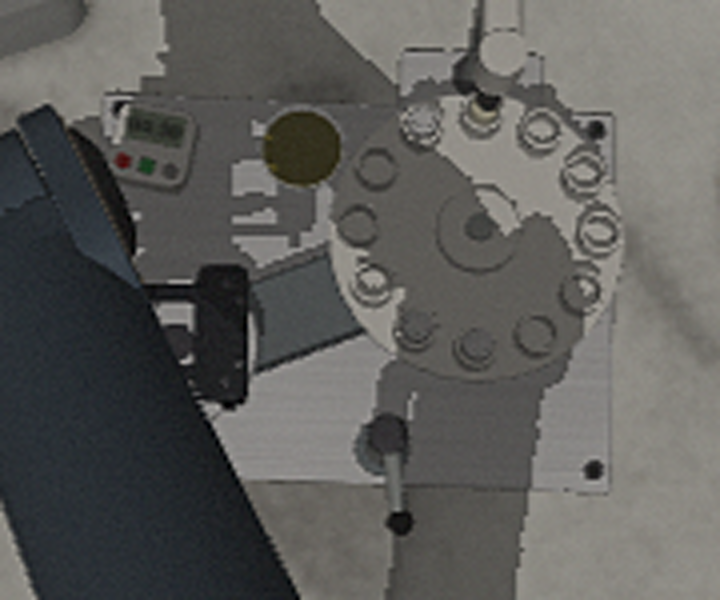

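Run:
```python
from h import *
print("vial cap",ray("side",(240+420.5/4-.5,160+245.5/4-.5),120).round(1),ray("top",(200+488/4,120+101/4),122).round(1))
print("head",ray("side",(240+426/4,160+178/4),200).round(1),ray("top",(200+503/4,120+53/4),200).round(1))
print("tip",ray("top",(200+399.5/4,120+522/4),95).round(1), "piv",ray("top",(200+389/4,120+433/4),105).round(1))
```

```text
vial cap [ 737.4 -115.3  120. ] [ 732.9 -118.3  122. ]
head [ 735.3 -120.9  200. ] [ 736.9 -118.3  200. ]
tip [445.7 -55.6  95. ] piv [504.9 -48.5 105. ]
```

Call:
apply_moves(increments=[[[0,0,0],[0,33,15],255],[[0,0,0],[0,67,31],255],[[0,0,0],[0,101,47],255],[[0,0,0],[0,133,62],255],[[0,0,0],[0,147,69],255]])

```text
time_s: 14.02
eef_pos: [457.1, -16.8, 195.3]
tool_rot: [0.454, 1.565, -2.693]
wrist_force: [-0.3, -0.3, 0.2]
grip_width: 0.5
```

Call:
apply_moves(increments=[[[0,0,0],[30,0,0],255],[[0,0,0],[65,0,0],255],[[0,0,0],[100,0,0],255],[[0,0,0],[123,0,0],255],[[0,0,0],[123,0,0],255]])

```text
time_s: 14.43
eef_pos: [455.3, -12.4, 69.0]
tool_rot: [0.007, 1.558, -3.133]
wrist_force: [-1.3, -0.3, -0.1]
grip_width: 0.7
```

Call:
apply_moves(increments=[[[0,0,0],[0,0,0],255],[[0,0,0],[0,0,0],255]])

```text
time_s: 14.6
eef_pos: [461.1, -11.8, 74.9]
tool_rot: [3.126, 1.57, -0.015]
wrist_force: [0.1, 0.3, -0.3]
grip_width: 0.4
```

```bash
python3 look.py 15 side
```

```text
14.6 [461.1 -11.8  74.9] [ 0.1  0.3 -0.3] [[0.001, 0.001, -1.0], [-0.0, -1.0, -0.001], [-1.0, 0.0, -0.001]]
```

View pics/side15z.png

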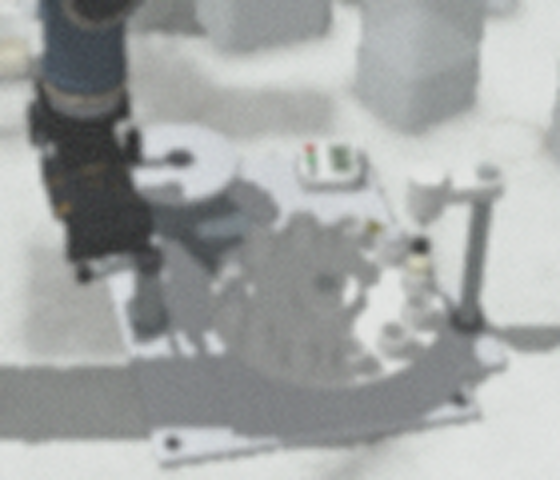

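Call:
apply_moves(increments=[[[0,0,0],[0,10,0],255],[[0,0,0],[0,18,0],255],[[0,0,0],[0,25,1],255],[[0,0,0],[0,32,2],255],[[0,0,0],[0,40,2],255]])

```text
time_s: 15.07
eef_pos: [459.1, -52.1, 75.1]
tool_rot: [-2.76, 1.569, 0.382]
wrist_force: [1.0, 2.6, 0.8]
grip_width: 0.1
```

Call:
apply_moves(increments=[[[0,0,0],[0,8,-1],255],[[0,0,0],[0,16,-5],255],[[0,0,0],[0,24,-11],255],[[0,0,0],[0,28,-16],255],[[0,0,0],[0,32,-21],255]])

```text
time_s: 15.48
eef_pos: [479.6, -84.8, 74.2]
tool_rot: [0.097, 1.569, -3.045]
wrist_force: [-2.2, 2.8, 0.8]
grip_width: 0.2
```

```bash
python3 look.py 16 side top
```

```text
15.4833 [479.6 -84.8  74.2] [-2.2  2.8  0.8] [[-0.001, -0.0, -1.0], [-0.0, -1.0, 0.0], [-1.0, 0.0, 0.001]]
```

View pics/side16z.png

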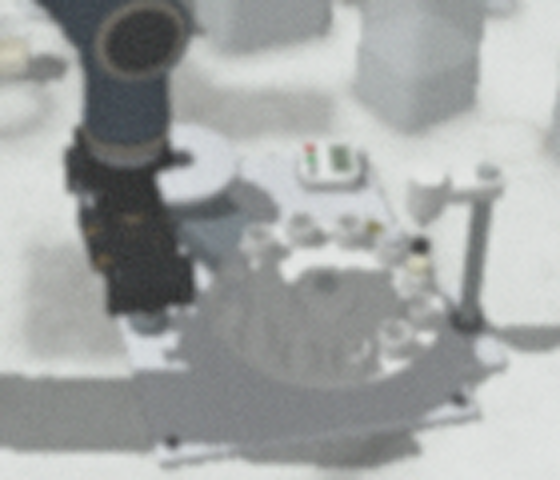

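Push on +x in small steps until the stop is felt.

Call:
apply_moves(increments=[[[0,0,0],[0,1,-3],255],[[0,0,0],[0,1,-5],255],[[0,0,0],[0,1,-7],255],[[0,0,0],[0,1,-7],255]])

```text
time_s: 15.92
eef_pos: [486.6, -85.3, 74.4]
tool_rot: [0.864, 1.57, -2.277]
wrist_force: [-2.0, -0.6, 0.2]
grip_width: 0.6
```

Call:
apply_moves(increments=[[[0,0,0],[0,0,-2],255],[[0,0,0],[0,0,-3],255],[[0,0,0],[0,0,-3],255]])

```text
time_s: 16.17
eef_pos: [487.6, -85.2, 74.2]
tool_rot: [0.138, 1.566, -3.003]
wrist_force: [-5.1, -1.5, 3.4]
grip_width: 0.7
```

Call:
apply_moves(increments=[[[0,0,0],[0,0,-2],255],[[0,0,0],[0,0,-4],255],[[0,0,0],[0,0,-4],255]])

```text
time_s: 16.42
eef_pos: [488.0, -85.3, 73.9]
tool_rot: [0.081, 1.558, -3.061]
wrist_force: [-13.8, -1.3, 10.3]
grip_width: 0.3
```

Call:
apply_moves(increments=[[[0,0,0],[0,0,8],255],[[0,0,0],[0,0,20],255],[[0,0,0],[0,0,28],255],[[0,0,0],[-25,0,28],255],[[0,0,0],[-60,0,28],255]])

```text
time_s: 16.83
eef_pos: [463.4, -84.2, 133.1]
tool_rot: [-0.3, 1.565, 2.842]
wrist_force: [1.6, -0.5, -0.3]
grip_width: 0.2
```

Call:
apply_moves(increments=[[[0,0,0],[-35,35,0],255],[[0,0,0],[-70,70,0],255],[[0,0,0],[-80,110,0],255],[[0,0,0],[-80,150,0],255],[[0,0,0],[-80,190,0],255]])

```text
time_s: 17.25
eef_pos: [467.5, -267.3, 217.2]
tool_rot: [2.697, 1.564, -0.443]
wrist_force: [0.9, -0.1, -0.9]
grip_width: 0.3
```

```bash
python3 look.py 17 side top
```

```text
17.25 [ 467.5 -267.3  217.2] [ 0.9 -0.1 -0.9] [[0.006, 0.002, -1.0], [-0.003, -1.0, -0.002], [-1.0, 0.003, -0.006]]
```

View pics/side17z.png

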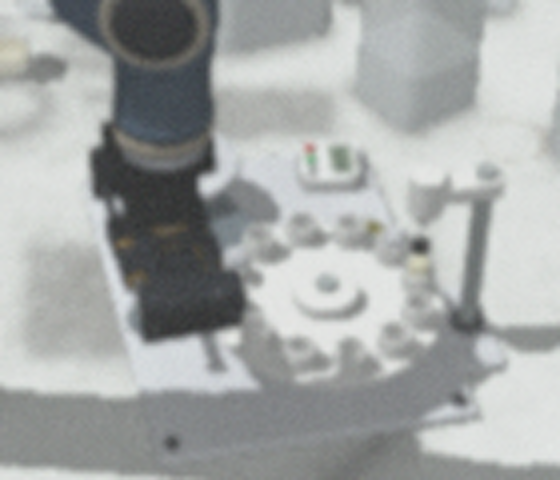

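View pics/top17z.png

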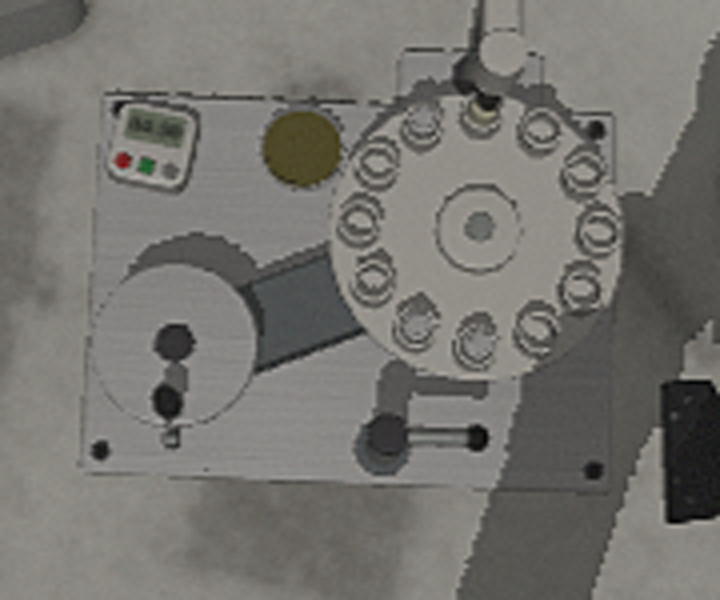

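Call:
apply_moves(increments=[[[0,0,0],[0,0,0],255],[[0,0,0],[0,0,0],255],[[0,0,0],[0,0,0],255]])

```text
time_s: 17.6
eef_pos: [466.3, -263.6, 214.3]
tool_rot: [-2.24, 1.57, 0.905]
wrist_force: [1.0, 0.9, 0.1]
grip_width: 0.5
```

Run:
```python
from h import *
P=lambda x,y,z:ray("top",(200+(x+.5)/4-.5,120+(y+.5)/4-.5),z)
t=P(479,437,93);p=P(388,434,103);k=P(167,401,118);v=P(488,101,122);h=P(503,53,200)
d=(t-p)[:2];print(t.round(1),p.round(1),np.degrees(np.arctan2(d[1],d[0]))%360,k.round(1),v.round(1),h.round(1))
s,R=st();print(s["wrist_force"],s["joint_velocities"].round(3))
```

```text
[ 504.7 -109.7   93. ] [505.5 -47.  103. ] 269.27869587135854 [525.9 101.  118. ] [ 734.  -117.3  122. ] [ 737.9 -117.3  200. ]
[0.95099797 0.88418116 0.05483662] [-0.008 -0.001  0.002  0.     0.003  0.002  0.001]
```

```bash
python3 -c "
from rig import bot
print(bot.hand_in())"
```

```text
the job is handed in; nothing more can be done
None
```

I pushed the handwheel three whole turns counter-clockwise by its knob. That brought the vial from three places right of the reading head to under it. I then swung the clamp lever to its locked stop, backed the arm clear and handed the job in at about 17.6 s. The hand-in gives no verdict.

**Last checks:**
- **Knob:** it measured within about 1 mm of its starting place, in line with the index finger.
- **Vial:** it stands upright. The two cameras put its cap within about 6 mm of the head's centre and disagree with each other by about 5 mm, which is about the limit of that measurement. The cap's own distance is too coarse to rule out an error against the 7 mm limit. The better sign is the gearing: with the knob back in place, the carousel is within a fraction of a degree, well under 1 mm at the vial.
- **Lever:** the stop was felt at about 14 N. The lever then measured 269°, against about 268° expected at the locked stop.
- **Bystanders:** the timer and dish look unmoved. I did not measure the beaker, tape roll or marker at the end, but the arm never went down near them.

**What went wrong:** on the first turn the closed fingers wedged against the knob and the wrist force reached about 65 N, under the 120 N limit. I backed off and went on along a path shaped to the fingers. A look after the third turn showed the knob about 10 mm short, so I nudged it into place before touching the lever.

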